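# Stand the gilding brushes in their tubes

### The job

Put the two gilding brushes away: take each from the sloping rest and stand it upright, bristles up, in the steel tube that fits its handle, the thick brush in the wide tube and the thin brush in the narrow one. Lower each until its tail stands on the bottom of the tube rather than dropping it in, let go, and leave the tub, the vase and the wooden block where they are.

Things in the scene. Friction and masses are not known exactly. Their poses are not given: they have to be found in the camera images.
- rest: fixed wooden rest, 190 x 210 x 175 mm high, origin under its centre: a board sloping up at 45 degrees to its +x, low end towards the robot. Brushes lie up the slope at y = +50 and -50 mm of its frame (either brush on either side), tails on a stop, in open V notches 22 and 158 mm from the tail; between these the brush's centre line is 38 mm (thin) or 44 mm (thick) off the board.
- thick_brush: thick gilding brush, loose, about 60 g, 201 mm long: round pale-wood handle and metal ferrule 20 mm in diameter for 160 mm from the flat tail end, then a dark rigid bristle head up to 27 mm across. x axis along the brush, tail to bristles; origin level with the tail end, 14.1 mm off the centre line; may turn about its length. Starts at 45 degrees on the rest, bristles up and away from the robot
- thick_brush_tail (a point): centre of the flat tail end of the thick brush (axes as the brush: x towards the bristles)
- thick_brush_grip (a point): point on the centre line of the thick brush 90 mm from its tail, a good place to grip, near its balance point; on the rest it lies free between the two rails (axes as the brush)
- thin_brush: thin gilding brush, loose, about 30 g, 201 mm long: round pale-wood handle and metal ferrule 12 mm in diameter for 160 mm from the flat tail end, then a dark rigid bristle head up to 16 mm across. x axis along the brush, tail to bristles; origin level with the tail end, 8.5 mm off the centre line; may turn about its length. Starts at 45 degrees on the rest, bristles up and away from the robot
- thin_brush_tail (a point): centre of the flat tail end of the thin brush (axes as the brush: x towards the bristles)
- thin_brush_grip (a point): point on the centre line of the thin brush 90 mm from its tail, a good place to grip, near its balance point; on the rest it lies free between the two rails (axes as the brush)
- wide_tube: fixed steel brush holder with the wide tube: upright round tube on a disc foot 72 mm across, 8 mm thick; origin under its centre, z up. Tube 32 mm outside, 26 mm bore, 3 mm wall, flaring over the last 12 mm to a mouth 36 mm inside; rim 72 mm and inner floor 10 mm above the bench. The two holders may stand either way round
- wide_tube_mouth (a point): centre of the wide tube's mouth, at rim height
- wide_tube_floor (a point): centre of the wide tube's inner floor
- narrow_tube: fixed steel brush holder with the narrow tube: upright round tube on a disc foot 72 mm across, 8 mm thick; origin under its centre, z up. Tube 24 mm outside, 18 mm bore, 3 mm wall, flaring over the last 12 mm to a mouth 28 mm inside; rim 72 mm and inner floor 10 mm above the bench. The two holders may stand either way round
- narrow_tube_mouth (a point): centre of the narrow tube's mouth, at rim height
- narrow_tube_floor (a point): centre of the narrow tube's inner floor
- tub: bystander: closed white plastic tub, 80 mm across, 85 mm high, loose; origin under its centre
- vase: bystander: white ceramic vase, 90 mm across, 125 mm high, loose; origin under its centre
- block: bystander: dark wooden sanding block 90 x 50 x 30 mm, loose; origin under its centre

How it is judged:
On the way:
1. one of the brushes stands in the tube that fits it (((horizontal distance between thick_brush_tail and wide_tube_floor below 0.01 m and z of thick_brush_tail in the frame of wide_tube below 0.017 m and angle between thick_brush's own x axis and vertical below 0.16 rad) or (horizontal distance between thin_brush_tail and narrow_tube_floor below 0.01 m and z of thin_brush_tail in the frame of narrow_tube below 0.017 m and angle between thin_brush's own x axis and vertical below 0.16 rad))), for 0.2 s.
At the end, for the whole second after the job is handed in: Thick brush in the wide tube and thin brush in the narrow tube: each tail within 10 mm of the tube's axis and no more than 7 mm above its inner floor, brush within 0.16 rad (9 degrees) of upright with the bristles up, released and at rest; tub, vase and block within 20 mm of where they started (horizontal distance between thick_brush_tail and wide_tube_floor below 0.01 m and z of thick_brush_tail in the frame of wide_tube below 0.017 m and angle between each of thick_brush, thin_brush's own x axis and vertical below 0.16 rad and linear speed of each of thick_brush, thin_brush below 0.02 m/s and contact force between each of thick_brush, thin_brush and the fingers below 0.1 N and horizontal distance between thin_brush_tail and narrow_tube_floor below 0.01 m and z of thin_brush_tail in the frame of narrow_tube below 0.017 m and distance of each of tub, vase, block from where it was at the start of the episode below 0.02 m); the robot touches nothing.
It fails at once if the thick brush is dropped into its tube (faster than 0.65 m/s inside it) (horizontal distance between thick_brush_tail and wide_tube_floor below 0.018 m and z of thick_brush_tail in the frame of wide_tube below 0.072 m and linear speed of thick_brush above 0.65 m/s).
It fails at once if the thin brush is dropped into its tube (faster than 0.65 m/s inside it) (horizontal distance between thin_brush_tail and narrow_tube_floor below 0.018 m and z of thin_brush_tail in the frame of narrow_tube below 0.072 m and linear speed of thin_brush above 0.65 m/s).
It fails at once if the tub is pushed more than 20 mm or tipped (distance of tub from where it was at the start of the episode above 0.02 m or angle between tub's own z axis and vertical above 0.35 rad).
It fails at once if the vase is pushed more than 20 mm or tipped (distance of vase from where it was at the start of the episode above 0.02 m or angle between vase's own z axis and vertical above 0.35 rad).
It fails at once if the block is pushed more than 20 mm or tipped (distance of block from where it was at the start of the episode above 0.02 m or angle between block's own z axis and vertical above 0.35 rad).
It also fails if it takes over 72 s, if anything falls off the work surface, if the arm or the gripper's body presses on something with over 40 N, if the wrist force passes 120 N, or if a joint passes its speed limit or range.

### The arm

A 6-joint arm with a two-finger parallel gripper is mounted at the origin on the work surface. World frame = base frame: x ahead of the robot, y to its left, z up, the work surface at z = 0. Lengths are in m, angles in rad, forces in N, time in s.
With the tool pointing down it reaches from about 0.25 to 0.8 m from the base axis. Payload 3.9 kg.
Tool frame: the origin (TCP) lies at the very end of the fingers, on their centre line; the grasp point (between the pads) lies 19 mm behind it; z points along the fingers, y is the line along which they close (so a half turn about z gives the same grasp; the last joint's range is limited). The gripper opens to 85 mm and grips with 20 to 120 N. Pads are 22 mm wide; open, the fingers measure 114 mm over their backs; the gripper's body (76 mm by 85 mm) begins 54 mm behind the grasp point. The pads swing forward as they close: fully open they stand 13 mm farther back than shut.
Start: joints at [-1.195, 0.26, -0.138, 1.173, 0, 1.571], TCP at [0.193, -0.488, 0.231] pointing down, gripper open.
Joint ranges: [-2.78, 2.78], [-0.83, 1.72], [-1.28, 1.37], [-1.9, 2.12], [-1.57, 1.48], [-3.14, 3.14]. Speed limits (rad/s): [2.57, 2.57, 3.14, 3.14, 3.14, 3.14].

### API

Orientations are given as a rotation vector (axis times angle).
In Python, from rig import bot, camrig gives the robot as it stands (bot), with the cameras (camrig).
- The arm moves only by the shell command python3 steer.py 'ROWS' [OPENING] [FORCE]. ROWS is a JSON list of rows, 1 to 12 of them, each of 6 numbers: dx, dy, dz in m, then a rotation vector rx, ry, rz in rad; each row shifts and turns the commanded pose from where the row before left it, along the tool's axes as they then stand; what a row does not reach is not made up. A row lasts 1/12 s, in which the tool goes at most 0.0417 m and 0.125 rad, less where a joint would pass 70% of its speed; a pose out of reach is approached as far as the arm can. OPENING is the finger opening in m, set as the command begins (- or left out keeps the last). The fingers move at their own pace and stop on an object; FORCE is the grip in N (left out, the last holds). Time passes only in rows, so rows that do not move let the fingers close. It prints the time, the measured TCP pose, the force, the opening and the grip force at its end.
- bot.state(): the state, without advancing time (a new reading comes with each control period).
- camrig.read_camera(name): name is "scene" or "top" or "wrist"; returns (picture, depth): 384x512x3 uint8, blue, green, red; 384x512 float32, m along the optical axis (not along the pixel's ray), 0 where there is no reading.
- camrig.camera_model(name): a dict with "mtx" (3x3 intrinsics, pixels), "k1" (the pictures are not rectified: a ray, as slopes to the right and down, at radius r is drawn at 1 + k1 r^2 times it, then the intrinsics apply), "extrinsics" (4x4, takes a point from camera to world coordinates); the wrist camera has in their place "mount" (4x4, takes a point from camera to tool coordinates, whose origin is the TCP and whose axes are the flange's). Camera axes: x right, y up, looking along -z (the intrinsics and any distortion apply to the point x, -y, -z); pixel columns grow to the right and rows downward; lengths in m; the calibration is good to about 2 mm. A picture is of the moment at which its call begins: read the wrist's pose just before it. camera_model takes no time and is no camera call.
- bot.job_done(): hands the job in; it is judged then, once.
The state is a dict: "t": time; "qpos": joint angles; "joint_vel": joint speeds; "effort": joint torques, N m; "tool_pos": TCP position; "ee_rot": TCP orientation; "contact_force": force on the tool from outside, world axes, zero at the start; "torque": the same for the moment, N m; "finger_gap": finger opening in m; "gripper_force": force on a finger pad.
Only numpy, scipy, OpenCV 4.12 (cv2) and the standard library are available. Lean on these libraries where they do the work, as an engineer would, in place of code of your own. Each camera call takes 0.05 s, during which the arm holds its last target. There are 200 camera calls.

## Working session

There is one attempt and no reset: what is moved stays moved. The work goes in short steps, Python scripts to look and compute and a shell command to move; the robot and the scene stay as the last step left them, time stands still between calls to the robot, and variables do not carry over. Pictures are saved under pics/ and viewed, at most 13 in all, crops included, and the job is handed in when it is done.

```bash
ls; mkdir -p pics; python3 - <<'E'
from rig import bot, camrig
import cv2,numpy as np
np.set_printoptions(precision=4,suppress=True)
s=bot.state();print({k:np.round(v,3) for k,v in s.items()})
for n in("scene","top","wrist"):
    p,d=camrig.read_camera(n);np.savez(f"{n}0.npz",p=p,d=d);cv2.imwrite(f"pics/{n}0.png",p)
    print(n,camrig.camera_model(n),(d>0).mean())
a=[cv2.imread(f"pics/{n}0.png") for n in("scene","top")]
E
```

```text
pics
rig.py
steer.py
{'t': np.float64(0.0), 'qpos': array([-1.195,  0.261, -0.139,  1.173, -0.   ,  1.571]), 'joint_vel': array([ 0.001, -0.001,  0.001,  0.002, -0.001, -0.002]), 'effort': array([ -0.001, -40.568,  25.392,   0.019,  -0.   ,  -0.   ]), 'tool_pos': array([ 0.192, -0.488,  0.23 ]), 'ee_rot': array([-3.084, -0.586,  0.001]), 'contact_force': array([0.287, 0.132, 0.751]), 'torque': array([ 0.017, -0.025,  0.006]), 'gripper_force': np.float64(0.0), 'finger_gap': np.float64(0.085)}
scene {'mtx': array([[353.6149,   0.    , 256.0191],
       [  0.    , 353.6149, 193.0738],
       [  0.    ,   0.    ,   1.    ]]), 'k1': 0.03347708600709895, 'extrinsics': array([[ 0.4777, -0.6323,  0.6099,  1.0644],
       [ 0.8784,  0.3312, -0.3446, -0.3797],
       [ 0.0159,  0.7003,  0.7136,  0.6705],
       [ 0.    ,  0.    ,  0.    ,  1.    ]])} 0.9961954752604166
top {'mtx': array([[361.0262,   0.    , 252.6783],
       [  0.    , 361.0262, 192.0029],
       [  0.    ,   0.    ,   1.    ]]), 'k1': -0.014057743807227891, 'extrinsics': array([[-0.0046,  0.9918, -0.128 ,  0.4822],
       [-0.9999, -0.0066, -0.015 , -0.1074],
       [-0.0157,  0.1279,  0.9917,  0.9504],
       [ 0.    ,  0.    ,  0.    ,  1.    ]])} 0.9958089192708334
wrist {'mtx': array([[337.8351,   0.    , 252.3553],
       [  0.    , 337.8351, 193.819 ],
       [  0.    ,   0.    ,   1.    ]]), 'k1': -0.02227659387082517, 'mount': array([[-0.0001,  0.95  ,  0.3123,  0.0804],
       [ 1.    ,  0.0003, -0.0008,  0.0003],
       [-0.0009,  0.3123, -0.95  , -0.1425],
       [ 0.    ,  0.    ,  0.    ,  1.    ]])} 0.9959513346354166
```

View pics/scene0.png

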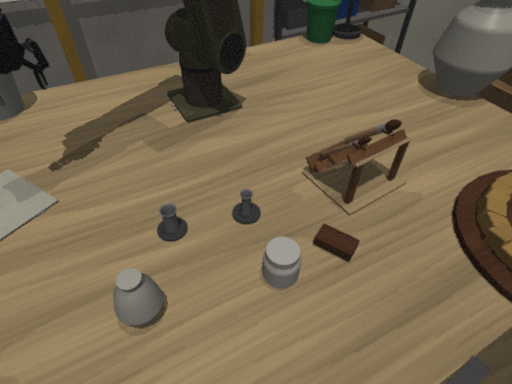

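View pics/top0.png

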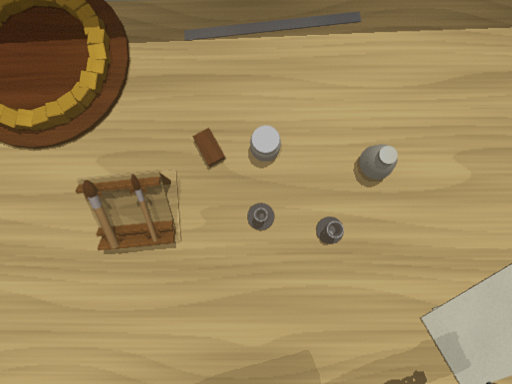

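The scene view shows the tubes at about (170,222) and (247,207) and the rest at (355,160). In the top view the rest is at the left, with the thick brush running (91,188)→(113,247) and the thin one (137,182)→(155,240). The tubes are at (261,215) and (330,230), and the tub, block and vase are farther out.

```bash
cat > h.py <<'E'
import numpy as np,cv2
from scipy.spatial.transform import Rotation as R
from rig import bot, camrig
np.set_printoptions(precision=4,suppress=True)
def rays(n,uv):
    m=camrig.camera_model(n);K=m["mtx"];uv=np.atleast_2d(np.asarray(uv,float))
    q=cv2.undistortPoints(uv[:,None],K,np.array([m["k1"],0,0,0.]))[:,0]
    return np.c_[q[:,0],-q[:,1],-np.ones(len(q))]
def pose(s):
    T=np.eye(4);T[:3,:3]=R.from_rotvec(s["ee_rot"]).as_matrix();T[:3,3]=s["tool_pos"];return T
def ext(n,s=None):
    m=camrig.camera_model(n)
    return m["extrinsics"] if n!="wrist" else pose(s)@m["mount"]
def cloud(n,d,E):
    v,u=np.mgrid[:384,:512];r=rays(n,np.c_[u.ravel(),v.ravel()])*d.reshape(-1,1)
    return (r@E[:3,:3].T+E[:3,3]).reshape(384,512,3)
def onplane(n,uv,z,E):
    d=rays(n,uv)@E[:3,:3].T;return E[:3,3]+d*((z-E[2,3])/d[:,2:])
def tri(obs): # [(n,uv,E)]
    A=np.zeros((3,3));b=np.zeros(3)
    for n,uv,E in obs:
        d=(rays(n,uv)@E[:3,:3].T)[0];d/=np.linalg.norm(d);P=np.eye(3)-np.outer(d,d);A+=P;b+=P@E[:3,3]
    return np.linalg.solve(A,b)
def proj(n,P,E):
    m=camrig.camera_model(n);Q=(np.atleast_2d(P)-E[:3,3])@E[:3,:3]
    q=np.c_[Q[:,0],-Q[:,1],-Q[:,2]]
    return cv2.projectPoints(q,np.zeros(3),np.zeros(3),m["mtx"],np.array([m["k1"],0,0,0.]))[0][:,0]
E
python3 - <<'E'
from h import *
z=np.load("top0.npz");C=cloud("top",z["d"],ext("top"))
bench=np.median(C[280:340,150:280,2]);print("bench",bench)
H=(C[...,2]>0.018).astype(np.uint8)
n,l,st,c=cv2.connectedComponentsWithStats(H)
for i in range(1,n):
    if st[i,4]>40:
        P=C[l==i];print(st[i],c[i],P.min(0),P.max(0),np.median(P,0))
for uv in[(91,188),(97,205),(104,225),(113,247),(137,182),(143,200),(150,222),(155,240)]:print(uv,C[uv[1],uv[0]])
p=z["p"];cv2.imwrite("pics/c1.png",np.hstack([cv2.resize(p[165:265,70:190],None,fx=4,fy=4),cv2.resize(p[190:250,240:350],None,fx=2.8,fy=400/60)]))
E
```

```text
bench -6.85452660501018e-05
[    0     0   129   148 16096] [57.3596 68.1483] [ 0.4822 -0.1074  0.018 ] [1.1542 0.6198 0.9504] [0.9496 0.441  0.0222]
[250 126  31  35 864] [264.8333 143.1354] [ 0.4822 -0.1642  0.0186] [ 0.7596 -0.0868  0.9504] [ 0.7158 -0.1252  0.0834]
[192 128  33  38 651] [208.1598 146.7819] [ 0.4822 -0.1074  0.0185] [0.772  0.0659 0.9504] [0.7211 0.0229 0.0291]
[ 359  145   39   35 1073] [378.0718 161.3187] [ 0.4822 -0.4469  0.0378] [ 0.7143 -0.1074  0.9504] [ 0.6644 -0.3959  0.091 ]
[  76  171   99   79 5809] [129.4202 208.7845] [ 0.4579 -0.1074  0.0185] [0.6375 0.308  0.9504] [0.5556 0.2034 0.0845]
[254 208  14  14 107] [260.271  214.4486] [ 0.5245 -0.1286  0.0221] [ 0.5563 -0.0971  0.0753] [ 0.5422 -0.1118  0.0689]
[325 221  19  17 201] [334.6517 228.796 ] [ 0.4822 -0.3123  0.0181] [ 0.5237 -0.1074  0.9504] [ 0.5051 -0.2987  0.0659]
(91, 188) [0.5914 0.2514 0.19  ]
(97, 205) [0.5579 0.2521 0.1554]
(104, 225) [0.515  0.2521 0.1137]
(113, 247) [0.4631 0.2495 0.0619]
(137, 182) [0.6054 0.1559 0.179 ]
(143, 200) [0.5704 0.1546 0.1382]
(150, 222) [0.5224 0.1501 0.0946]
(155, 240) [0.4797 0.1492 0.0513]
```

View pics/c1.png

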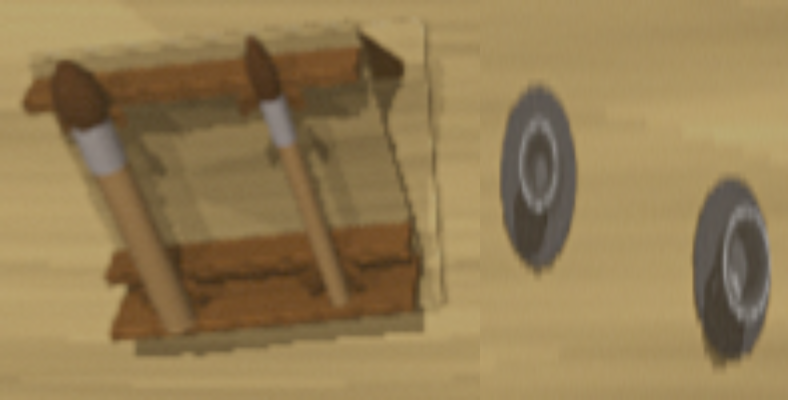

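The thick brush lies on the left (y≈0.25) and the thin one at y≈0.15. The right-hand tube (330,230) looks like the wide one. Next I go over the tubes with the wrist camera.

```bash
cat > go.py <<'E'
from h import *
import sys
def rot(pitch,yaw=0): # tool z pitched down by pitch deg, heading yaw; camera side up/outward
    p=np.radians(pitch);h=np.radians(yaw)
    z=np.array([np.cos(p)*np.cos(h),np.cos(p)*np.sin(h),-np.sin(p)]);y=np.array([np.sin(h),-np.cos(h),0])
    return np.c_[np.cross(y,z),y,z]
def plan(pos,Rt,n=None,v=.04,grasp=False,r0=None,p0=None):
    s=bot.state();R0=R.from_rotvec(s["ee_rot"]).as_matrix() if r0 is None else r0
    p=np.array(s["tool_pos"]) if p0 is None else p0
    if grasp: pos=np.array(pos)+Rt@[0,0,.019]
    w=R.from_matrix(R0.T@Rt).as_rotvec();D=R0.T@(np.array(pos)-p)
    n=n or int(np.ceil(max(np.linalg.norm(D)/v,np.linalg.norm(w)/.12,1)))
    M=sum(R.from_rotvec(w*i/n).as_matrix() for i in range(n))
    print("rows",n,"each",np.round(np.r_[np.linalg.solve(M,D),w/n],4).tolist(),"| total",np.round(D,3),np.round(w,3))
E
python3 -c "
from go import *
plan([.56,-.2,.30],rot(90))"
python3 steer.py '[[0.035,-0.0174,-0.0058,0,0,0.0313],[0.035,-0.0174,-0.0058,0,0,0.0313],[0.035,-0.0174,-0.0058,0,0,0.0313],[0.035,-0.0174,-0.0058,0,0,0.0313],[0.035,-0.0174,-0.0058,0,0,0.0313],[0.035,-0.0174,-0.0058,0,0,0.0313],[0.035,-0.0174,-0.0058,0,0,0.0313],[0.035,-0.0174,-0.0058,0,0,0.0313],[0.035,-0.0174,-0.0058,0,0,0.0313],[0.035,-0.0174,-0.0058,0,0,0.0313],[0.035,-0.0174,-0.0058,0,0,0.0313],[0.035,-0.0174,-0.0058,0,0,0.0313]]' 0.085
python3 steer.py '[[0,0,0,0,0,0],[0,0,0,0,0,0]]'
python3 - <<'E'
from h import *
s=bot.state();p,d=camrig.read_camera("wrist");np.savez("w1.npz",p=p,d=d,T=pose(s));cv2.imwrite("pics/w1.png",p)
print(s["qpos"],s["tool_pos"],s["ee_rot"],s["joint_vel"])
E
```

```text
t: 1.15
tool_pos: [0.5608, -0.1989, 0.301]
ee_rot: [-3.142, 0.001, 0.001]
contact_force: [-0.2, -0.8, 0.5]
finger_gap: 0.0852
gripper_force: 0.0
t: 1.32
tool_pos: [0.5612, -0.1993, 0.2999]
ee_rot: [-3.141, -0.006, 0.002]
contact_force: [-0.8, -0.3, 0.3]
finger_gap: 0.0851
gripper_force: 0.0
[-0.3412  0.3706  0.2002  1.4014 -0.0002  2.7967] [ 0.5612 -0.1993  0.2999] [-3.1414 -0.0058  0.0015] [-0.041  -0.03   -0.0481  0.011  -0.0105 -0.0067]
```

View pics/w1.png

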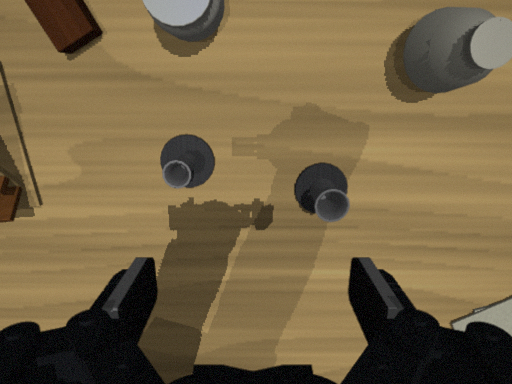

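The left tube with the smaller rim (177,174) is the narrow one and the right tube (331,204) is the wide one. With the camera outward the last joint is near its limit. I'll turn the hand half round (camera towards the robot, q6≈0) and look again.

```bash
python3 steer.py '[[0,0,0,0,0,-0.125],[0,0,0,0,0,-0.125],[0,0,0,0,0,-0.125],[0,0,0,0,0,-0.125],[0,0,0,0,0,-0.125],[0,0,0,0,0,-0.125],[0,0,0,0,0,-0.125],[0,0,0,0,0,-0.125],[0,0,0,0,0,-0.125],[0,0,0,0,0,-0.125],[0,0,0,0,0,-0.125],[0,0,0,0,0,-0.125]]' >/dev/null
python3 steer.py '[[0,0,0,0,0,-0.125],[0,0,0,0,0,-0.125],[0,0,0,0,0,-0.125],[0,0,0,0,0,-0.125],[0,0,0,0,0,-0.125],[0,0,0,0,0,-0.125],[0,0,0,0,0,-0.125],[0,0,0,0,0,-0.125],[0,0,0,0,0,-0.125],[0,0,0,0,0,-0.125],[0,0,0,0,0,-0.125],[0,0,0,0,0,-0.125]]' >/dev/null
python3 steer.py '[[0.02,0.0125,0,0,0,-0.035],[0.02,0.0125,0,0,0,-0.035],[0.02,0.0125,0,0,0,-0.035],[0.02,0.0125,0,0,0,-0.035],[0,0,0,0,0,0],[0,0,0,0,0,0]]'
cat >> h.py <<'E'
def shot(n,name):
    s=bot.state();p,d=camrig.read_camera(n);np.savez(name+".npz",p=p,d=d,E=ext(n,s));cv2.imwrite(f"pics/{name}.png",p)
    print(name,s["qpos"],s["tool_pos"],s["ee_rot"]);return p,d,ext(n,s)
def rims(p,d,E):
    C=cloud("wrist",d,E);out=[]
    H=((C[...,2]>.062)&(C[...,2]<.08)).astype(np.uint8);H[330:]=0
    n,l,st,c=cv2.connectedComponentsWithStats(H)
    for i in range(1,n):
        if 60<st[i,4]<3000 and max(st[i,2:4])<70:
            cn=max(cv2.findContours((l==i).astype(np.uint8),0,2)[0],key=cv2.contourArea)
            (u,v),ax,_=cv2.fitEllipse(cn);P=C[l==i];cc=(P[:,:2].min(0)+P[:,:2].max(0))/2
            out.append((u,v));print("rim",np.round([u,v,*ax],1),"depth ctr",cc,P[:,:2].max(0)-P[:,:2].min(0),"ztop",np.percentile(P[:,2],90),"plane.072",onplane("wrist",(u,v),.072,E)[0])
    return out
E
python3 - <<'E'
from h import *
p,d,E=shot("wrist","w2");b=rims(p,d,E)
z=np.load("w1.npz");E1=z["T"]@camrig.camera_model("wrist")["mount"];a=rims(z["p"],z["d"],E1)
for x in a:
  for y in b: print(tri([("wrist",x,E1),("wrist",y,E)]))
E
```

```text
t: 3.87
tool_pos: [0.4822, -0.1441, 0.3014]
ee_rot: [-0.004, -3.141, 0.0]
contact_force: [0.5, -0.2, 0.4]
finger_gap: 0.0854
gripper_force: 0.0
w2 [-0.2901  0.2022 -0.0334  1.3352 -0.0003 -0.2873] [ 0.4822 -0.1441  0.3014] [-0.0044 -3.1415  0.0005]
rim [122.8 177.6  32.2  36.6] depth ctr [ 0.5056 -0.2934] [0.0405 0.0411] ztop 0.07238088169775284 plane.072 [ 0.5048 -0.293   0.072 ]
rim [504.1 172.9  18.5  26.6] depth ctr [0.5018 0.1433] [0.0253 0.0227] ztop 0.07608659308576568 plane.072 [0.5001 0.1447 0.072 ]
rim [279.1 207.7  25.4  27.3] depth ctr [ 0.5427 -0.1129] [0.0333 0.0319] ztop 0.07236461133536841 plane.072 [ 0.542  -0.1133  0.072 ]
rim [485.1 222.6  23.3  68.4] depth ctr [0.565  0.1409] [0.0334 0.0589] ztop 0.07788544256930749 plane.072 [0.5619 0.1356 0.072 ]
rim [468.3 272.7  12.9  19.6] depth ctr [0.6333 0.1328] [0.0146 0.0209] ztop 0.0777756489810707 plane.072 [0.6308 0.1291 0.072 ]
rim [ 53.8 295.2  37.6  56.6] depth ctr [ 0.6641 -0.4056] [0.0553 0.0694] ztop 0.07831191409008127 plane.072 [ 0.663  -0.4035  0.072 ]
rim [265.7 324.7  26.4  43.2] depth ctr [ 0.7077 -0.1266]
[... 325 characters left out ...]
26 -0.1127  0.072 ]
rim [332.  204.8  31.5  34.7] depth ctr [ 0.5051 -0.2922] [0.0403 0.0404] ztop 0.07217643030848729 plane.072 [ 0.5057 -0.2921  0.072 ]
[ 0.5541 -0.1929  0.311 ]
[ 0.5025 -0.2065  0.5292]
[ 0.8458 -0.0206 -0.6799]
[ 0.5354 -0.1495  0.4051]
[ 0.5784 -0.1071  0.307 ]
[ 0.5918 -0.2181  0.3005]
[ 0.7176 -0.1273  0.061 ]
[ 0.5221 -0.1904  0.2061]
[ 0.5129 -0.08    0.2446]
[ 0.5424 -0.1129  0.0713]
[ 0.5288 -0.0772  0.2369]
[ 0.5454 -0.0824  0.2463]
[ 0.5557 -0.2078  0.2863]
[ 0.5833 -0.1407  0.2215]
[ 0.5052 -0.2928  0.071 ]
[ 0.5119 -0.1629  0.372 ]
[ 0.5254 -0.1907  0.2024]
[ 0.5192 -0.1564  0.3562]
[ 0.5299 -0.152   0.347 ]
[ 0.5541 -0.2709  0.2306]
[ 0.5674 -0.1882  0.2677]
```

View pics/w2.png

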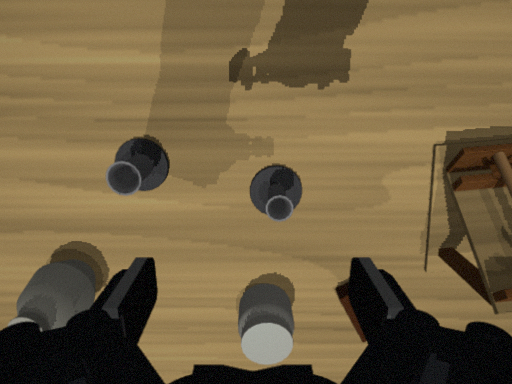

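In this view the wide tube's rim is at (123,178) and the narrow's at (279,208). The two views agree: narrow (0.5424,-0.1129), wide (0.5052,-0.2927), rim z≈0.071. Next is the rest, seen from two places.

```bash
python3 steer.py '[[0,0.04,0,0,0,0],[0,0.04,0,0,0,0],[0,0.04,0,0,0,0],[0,0.04,0,0,0,0],[0,0.04,0,0,0,0],[0,0.04,0,0,0,0],[0,0.04,0,0,0,0],[0,0.04,0,0,0,0],[0,0,0,0,0,0],[0,0,0,0,0,0]]'
python3 -c "
from h import *
shot('wrist','w3')"
python3 steer.py '[[0.02,0.03,0,0,0,0],[0.02,0.03,0,0,0,0],[0.02,0.03,0,0,0,0],[0,0,0,0,0,0],[0,0,0,0,0,0]]'
cat > br.py <<'E'
from h import *
L={}
for k in("w3","w4"):
    if k=="w4": shot("wrist","w4")
    z=np.load(k+".npz");C=cloud("wrist",z["d"],z["E"]);L[k]=(z,C)
    P=C.reshape(-1,3);hsv=cv2.cvtColor(z["p"],cv2.COLOR_BGR2HSV).reshape(-1,3)
    for nm,y0,r in(("thick",.25,.010),("thin",.152,.006)):
        m=(abs(P[:,1]-y0)<.025)&(P[:,0]>.45)&(P[:,0]<.63)&(P[:,2]>.03)
        Q=P[m]
        # highest-above-slope points: height along board normal
        nrm=np.array([-.7071,0,.7071]);h=Q@nrm;u=Q@np.array([.7071,0,.7071])
        u0=u.min();ridge=[]
        for a in np.arange(u.min(),u.max(),.006):
            b=(u>=a)&(u<a+.006)
            if b.sum()>5:
                t=np.percentile(h[b],97);bb=b&(h>t-.004);ridge.append([a-u0,t,np.median(Q[bb,1]),np.ptp(Q[b&(h>t-r)][:,1]),bb.sum()])
        print(k,nm,"u0",u0);print(np.array(ridge)[::2])
E
python3 br.py
```

```text
t: 4.75
tool_pos: [0.4855, 0.1777, 0.3003]
ee_rot: [0.002, -3.141, 0.001]
contact_force: [-0.3, -0.2, 0.1]
finger_gap: 0.0851
gripper_force: 0.0
w3 [ 0.3511  0.227  -0.0036  1.3405 -0.0005  0.3495] [0.4855 0.1777 0.3003] [ 0.0025 -3.1414  0.0009]
t: 5.22
tool_pos: [0.425, 0.2657, 0.301]
ee_rot: [0.002, 3.141, -0.001]
contact_force: [-0.4, -1.1, -0.1]
finger_gap: 0.0847
gripper_force: 0.0
w3 thick u0 0.35939046051850093
[[  0.      -0.2892   0.2553   0.0498 131.    ]
 [  0.012   -0.2847   0.2491   0.0181  52.    ]
 [  0.024   -0.2849   0.2497   0.0334  59.    ]
 [  0.036   -0.2851   0.251    0.0239  62.    ]
 [  0.048   -0.2845   0.2518   0.0184  67.    ]
 [  0.06    -0.2847   0.252    0.0189  70.    ]
 [  0.072   -0.2844   0.2531   0.0183  71.    ]
 [  0.084   -0.2842   0.2538   0.0191  73.    ]
 [  0.096   -0.2843   0.2545   0.0183  80.    ]
 [  0.108   -0.2841   0.2559   0.0184  80.    ]
 [  0.12    -0.2839   0.2556   0.0193  82.    ]
 [  0.132   -0.2839   0.2569   0.0195  92.    ]
 [  0.144   -0.2831   0.2583   0.0211 100.    ]
 [  0.156   -0.2829   0.2585   0.0195 111.    ]
 [  0
[... 2420 characters left out ...]
  0.1538   0.0365  65.    ]
 [  0.036   -0.301    0.1517   0.026   56.    ]
 [  0.048   -0.3004   0.1536   0.0111  45.    ]
 [  0.06    -0.3008   0.1551   0.0118  45.    ]
 [  0.072   -0.3      0.1552   0.0113  47.    ]
 [  0.084   -0.3005   0.1576   0.0074  31.    ]
 [  0.096   -0.3011   0.1595   0.0051  23.    ]
 [  0.108   -0.3024   0.1611   0.0032  17.    ]
 [  0.12    -0.3031   0.1627   0.0017  15.    ]
 [  0.132   -0.3014   0.1627   0.0031  20.    ]
 [  0.144   -0.2993   0.1614   0.0075  40.    ]
 [  0.156   -0.2995   0.1602   0.0124  65.    ]
 [  0.168   -0.2991   0.1631   0.0272  82.    ]
 [  0.18    -0.2977   0.1632   0.0139  80.    ]
 [  0.192   -0.3      0.1682   0.004   20.    ]]
```

```bash
python3 -c "
import cv2,numpy as np
a=cv2.imread('pics/w3.png');b=cv2.imread('pics/w4.png');cv2.imwrite('pics/c34.png',np.vstack([cv2.resize(a[60:300],None,fx=1.2,fy=1.2),cv2.resize(b[60:300],None,fx=1.2,fy=1.2)]))"
```

```text
(no output)
```

View pics/c34.png

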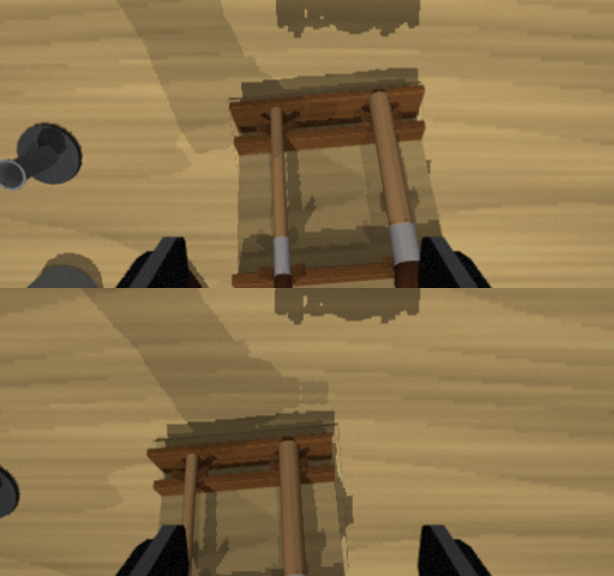

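Each half shows both brushes with tails up. In w3 (full-frame pixels) the thick tail is near (315,137) and the thin tail near (231,151); in w4 they are near (240,187) and (158,199). I'll fit the axes and triangulate the tails.

```bash
cat > fit.py <<'E'
from h import *
def fit(pts,y0,slope,r,lo=.05,hi=.15,L=None):
    # ridge points -> axis line by PCA
    nrm=np.array([-.7071,-.06,.7071]);h=pts@nrm;u=pts@np.array([.7071,.06,.7071]);out=[]
    for a in np.arange(lo,hi,.005):
        b=(u>=a)&(u<a+.005)
        if b.sum()<15: continue
        t=np.percentile(h[b],97);bb=b&(h>t-.6*r)
        y=pts[bb,1];c=pts[bb][abs(h[bb]-t)<.0015].mean(0);c[1]=(y.min()+y.max())/2;out.append(c)
    o=np.array(out);c=o.mean(0);d=np.linalg.svd(o-c)[2][0];d*=np.sign(d[0]);return c,d,o
if __name__=="__main__":
    z={k:np.load(k+".npz") for k in("w3","w4")}
    tails={"thick":[(315,137),(240,187)],"thin":[(231,151),(158,199)]}
    for nm,y0,r in(("thick",.253,.010),("thin",.153,.006)):
        print(nm,"tail tri",tri([("wrist",uv,z[k]["E"]) for k,uv in zip(z,tails[nm])]))
        for k in z:
            C=cloud("wrist",z[k]["d"],z[k]["E"]);print(k,"tail depth",C[tails[nm][k=="w4"][1]+2,tails[nm][k=="w4"][0]])
            P=C.reshape(-1,3);P=P[(abs(P[:,1]-y0)<.02)&(P[:,0]>.47)&(P[:,0]<.6)&(P[:,2]>.04)]
            c,d,o=fit(P,y0,0,r,.41,.495)
            v=np.cross(d,np.cross([0,0,1],d));v/=np.linalg.norm(v)
            print(k,nm,"ctr",c-r*v,"dir",d,"pitch",np.degrees(np.arcsin(d[2])),"yaw",np.degrees(np.arctan2(d[1],d[0])),len(o))
E
python3 fit.py
```

```text
thick tail tri [0.4656 0.2499 0.0506]
w3 tail depth [0.4658 0.2476 0.0622]
w3 thick ctr [0.5196 0.2544 0.1025] dir [0.6983 0.0667 0.7127] pitch 45.45806416496183 yaw 5.453957932570932 18
w4 tail depth [0.4651 0.2504 0.0613]
w4 thick ctr [0.5194 0.2546 0.1026] dir [0.7002 0.063  0.7111] pitch 45.326822610977274 yaw 5.141851673585792 18
thin tail tri [0.4792 0.1519 0.0596]
w3 tail depth [0.4832 0.1523 0.056 ]
w3 thin ctr [0.5323 0.1553 0.0981] dir [0.7019 0.066  0.7092] pitch 45.17074767850701 yaw 5.37080119554363 18
w4 tail depth [0.4819 0.1501 0.0562]
w4 thin ctr [0.5322 0.1572 0.0974] dir [0.7166 0.1329 0.6847] pitch 43.210040614054776 yaw 10.502467241155584 18
```

```bash
cat >> go.py <<'E'
F=np.diag([-1.,-1,1])
E
python3 -c "
from go import *
Rt=rot(72.5,5.3)@F
G=np.array([.5357,.2558,.119])
plan(G-Rt[:,2]*.09,Rt,grasp=True)"
```

```text
rows 4 each [-0.0188, -0.0037, 0.031, -0.0038, -0.0762, -0.0235] | total [-0.089 -0.011  0.114] [-0.015 -0.305 -0.094]
```

```bash
python3 steer.py '[[-0.0188,-0.0037,0.031,-0.0038,-0.0762,-0.0235],[-0.0188,-0.0037,0.031,-0.0038,-0.0762,-0.0235],[-0.0188,-0.0037,0.031,-0.0038,-0.0762,-0.0235],[-0.0188,-0.0037,0.031,-0.0038,-0.0762,-0.0235],[0,0,0,0,0,0],[0,0,0,0,0,0],[0,0,0,0,0,0]]' 0.05
python3 -c "
from go import *
Rt=rot(72.5,5.3)@F
G=np.array([.5357,.2558,.119])
plan(G,Rt,grasp=True,v=.03)
p,d,E=shot('wrist','w5')"
```

```text
t: 5.85
tool_pos: [0.515, 0.2539, 0.1879]
ee_rot: [-0.128, 2.834, 0.021]
contact_force: [-0.1, -0.5, 1.0]
finger_gap: 0.05
gripper_force: 0.0
rows 4 each [0.0002, 0.0, 0.0227, 0.0001, -0.0001, -0.0005] | total [ 0.001 -0.     0.091] [ 0.    -0.    -0.002]
w5 [ 0.5287  0.1758 -0.4215  0.6955 -0.127   0.4206] [0.515  0.2539 0.1879] [-0.1281  2.834   0.021 ]
```

View pics/w5.png

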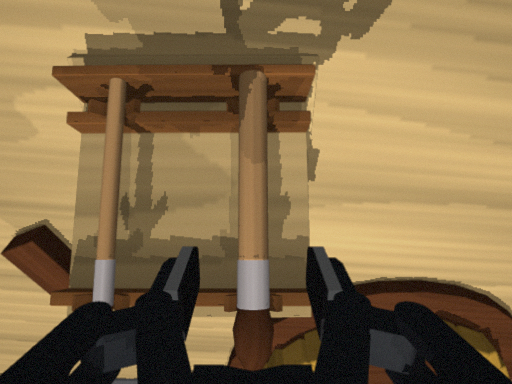

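The thick brush runs centrally, from its tail at (253,72) to the ferrule at (253,280), with the open fingers at 180 and 325 on either side. I go in and close.

```bash
python3 steer.py '[[0,0,0.0227,0,0,0],[0,0,0.0227,0,0,0],[0,0,0.0227,0,0,0],[0,0,0.0227,0,0,0],[0,0,0,0,0,0],[0,0,0,0,0,0]]'
python3 steer.py '[[0,0,0,0,0,0],[0,0,0,0,0,0],[0,0,0,0,0,0],[0,0,0,0,0,0],[0,0,0,0,0,0],[0,0,0,0,0,0]]' 0.0 40
python3 -c "
from go import *
s=bot.state();Rn=R.from_rotvec(s['ee_rot']).as_matrix();p=s['tool_pos']
print(s['qpos'],Rn[:,2])
# lift off along board normal 
print('normal lift in tool', Rn.T@np.array([-.707,-.066,.707])*.08)
"
```

```text
t: 6.4
tool_pos: [0.542, 0.258, 0.1009]
ee_rot: [-0.132, 2.834, 0.021]
contact_force: [-0.3, -0.7, -0.3]
finger_gap: 0.0498
gripper_force: 0.0
t: 6.9
tool_pos: [0.5428, 0.2568, 0.1026]
ee_rot: [-0.13, 2.829, 0.019]
contact_force: [-0.6, -4.6, 6.1]
finger_gap: 0.0188
gripper_force: 39.0
[ 0.5083  0.2962 -0.5112  0.4791 -0.1246  0.3986] [ 0.3036  0.0269 -0.9524]
normal lift in tool [ 0.0369 -0.0001 -0.0712]
```

```bash
python3 steer.py '[[0.0092,0,-0.0178,0,0,0],[0.0092,0,-0.0178,0,0,0],[0.0092,0,-0.0178,0,0,0],[0.0092,0,-0.0178,0,0,0],[0,0,-0.03,0,0,0],[0,0,-0.03,0,0,0],[0,0,0,0,0,0]]'
python3 -c "
from go import *
p,d,E=shot('wrist','w6')
Rt=rot(27.5,-25)@F
plan([.505,-.293,.235],Rt,grasp=True,v=.035)"
```

```text
t: 7.48
tool_pos: [0.4685, 0.2528, 0.2213]
ee_rot: [-0.133, 2.825, 0.03]
contact_force: [0.6, 1.0, 0.8]
finger_gap: 0.0186
gripper_force: 39.1
w6 [ 0.5783  0.0779 -0.4489  0.7609 -0.1389  0.4646] [0.4685 0.2528 0.2213] [-0.1325  2.8245  0.0302]
rows 16 each [-0.0065, -0.034, 0.006, 0.0222, -0.0476, 0.0258] | total [-0.003 -0.555 -0.01 ] [ 0.355 -0.761  0.412]
```

```bash
python3 steer.py '[[-0.0065,-0.034,0.006,0.0222,-0.0476,0.0258],[-0.0065,-0.034,0.006,0.0222,-0.0476,0.0258],[-0.0065,-0.034,0.006,0.0222,-0.0476,0.0258],[-0.0065,-0.034,0.006,0.0222,-0.0476,0.0258],[-0.0065,-0.034,0.006,0.0222,-0.0476,0.0258],[-0.0065,-0.034,0.006,0.0222,-0.0476,0.0258],[-0.0065,-0.034,0.006,0.0222,-0.0476,0.0258],[-0.0065,-0.034,0.006,0.0222,-0.0476,0.0258]]'
python3 steer.py '[[-0.0065,-0.034,0.006,0.0222,-0.0476,0.0258],[-0.0065,-0.034,0.006,0.0222,-0.0476,0.0258],[-0.0065,-0.034,0.006,0.0222,-0.0476,0.0258],[-0.0065,-0.034,0.006,0.0222,-0.0476,0.0258],[-0.0065,-0.034,0.006,0.0222,-0.0476,0.0258],[-0.0065,-0.034,0.006,0.0222,-0.0476,0.0258],[-0.0065,-0.034,0.006,0.0222,-0.0476,0.0258],[-0.0065,-0.034,0.006,0.0222,-0.0476,0.0258],[0,0,0,0,0,0],[0,0,0,0,0,0]]'
python3 -c "
from go import *
p,d,E=shot('wrist','w7')
shot('scene','s7');shot('top','t7')
plan([.505,-.293,.235],rot(27.5,-25)@F,grasp=True,v=.035)"
```

```text
t: 8.2
tool_pos: [0.5283, -0.0237, 0.2037]
ee_rot: [0.185, 2.441, -0.145]
contact_force: [0.2, 0.0, -1.3]
finger_gap: 0.0184
gripper_force: 39.2
t: 9.03
tool_pos: [0.5167, -0.3027, 0.2223]
ee_rot: [0.449, 2.021, -0.279]
contact_force: [0.9, -0.2, -1.6]
finger_gap: 0.0186
gripper_force: 39.4
w7 [-0.6064  0.0815 -1.2083 -0.7965  0.1432 -0.0836] [ 0.5167 -0.3027  0.2223] [ 0.4488  2.021  -0.2786]
s7 [-0.6041  0.0801 -1.208  -0.7954  0.1433 -0.0836] [ 0.5174 -0.3015  0.2228] [ 0.4463  2.0209 -0.2772]
t7 [-0.6025  0.0791 -1.2075 -0.7953  0.1432 -0.0836] [ 0.518  -0.3008  0.2236] [ 0.4443  2.02   -0.2767]
rows 1 each [-0.0025, 0.001, 0.0004, -0.0028, -0.0048, 0.0062] | total [-0.002  0.001  0.   ] [-0.003 -0.005  0.006]
```

View pics/w7.png

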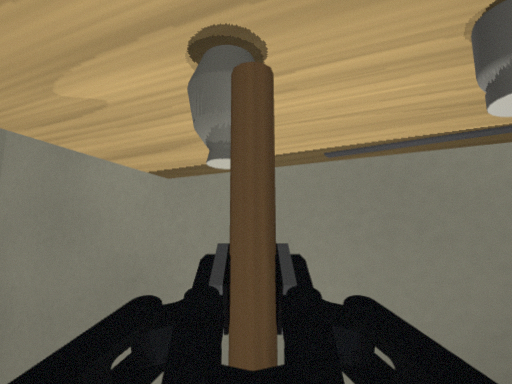

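The brush is held and vertical in the picture, with its tail end at (252,66) and the fingers at about (222..290,250). The vase behind is clear. I'll measure the tail and tilt.

```bash
cat > held.py <<'E'
from h import *
def held(z,r,dmax=.22,rows=(40,235)):
    d=z["d"];E=z["E"];m=((d>.05)&(d<dmax)).astype(np.uint8);m[:,:180]=0;m[:,330:]=0
    ax=[];edge=[]
    for v in range(rows[0],rows[1],3):
        u=np.flatnonzero(m[v])
        if len(u)<8 or np.ptp(u)>len(u)*1.3: continue
        uc=(u.min()+u.max())/2;ray=rays("wrist",[(uc,v)])[0]
        dd=np.median(d[v,int(uc)-2:int(uc)+4]);q=ray*dd;q=q+r*ray/np.linalg.norm(ray)
        ax.append(E[:3,:3]@q+E[:3,3])
    ax=np.array(ax);c=ax.mean(0);D=np.linalg.svd(ax-c)[2][0];D*=np.sign(D[2])
    t=(ax-c)@D;tail=c+D*t.min()
    res=np.std((ax-c)-np.outer(t,D))
    print("dir",D,"tilt deg",np.degrees(np.arccos(D[2])),"tail",tail,"n",len(ax),"res",res);return tail,D
if __name__=="__main__":
    import sys
    held(np.load(sys.argv[1]+".npz"),float(sys.argv[2]))
E
python3 held.py w7 .01; python3 -c "
from h import *
s=bot.state();print(s['tool_pos'],s['tool_pos']-R.from_rotvec(s['ee_rot']).as_matrix()[:,2]*.019,s['ee_rot'])"
```

```text
dir [0.0144 0.003  0.9999] tilt deg 0.8409496228370437 tail [ 0.501  -0.2962  0.131 ] n 57 res 0.0001778950705421875
[ 0.5185 -0.3004  0.2242] [ 0.5033 -0.2933  0.2331] [ 0.4429  2.019  -0.2766]
```

```bash
python3 -c "
from go import *
s=bot.state();Rn=R.from_rotvec(s['ee_rot']).as_matrix()
print(Rn.T@[.0024,.0012,-.048], 'per 10mm down',Rn.T@[0,0,-.01])"
```

```text
[0.0417 0.0024 0.0238] per 10mm down [0.0088 0.0001 0.0047]
```

```bash
python3 steer.py '[[0.0105,0.0006,0.006,0,0,0],[0.0105,0.0006,0.006,0,0,0],[0.0105,0.0006,0.006,0,0,0],[0.0105,0.0006,0.006,0,0,0],[0,0,0,0,0,0],[0,0,0,0,0,0],[0,0,0,0,0,0],[0,0,0,0,0,0]]'
python3 -c "
from h import *
from held import held
p,d,E=shot('wrist','w8');held(dict(d=d,E=E),.01)
C=cloud('wrist',d,E)
m=(abs(C[...,0]-.505)<.05)&(abs(C[...,1]+.293)<.05)&(C[...,2]<.075)&(C[...,2]>.02)
print(m.sum(),C[m].min(0) if m.any() else 0,C[m].max(0) if m.any() else 0)"
```

```text
t: 9.85
tool_pos: [0.523, -0.3011, 0.179]
ee_rot: [0.443, 2.019, -0.277]
contact_force: [-0.4, 0.5, -0.4]
finger_gap: 0.0188
gripper_force: 39.4
w8 [-0.595   0.2468 -1.282  -1.0389  0.1371 -0.0808] [ 0.523  -0.3011  0.179 ] [ 0.4429  2.0193 -0.2771]
dir [-0.1171  0.0542  0.9916] tilt deg 7.413640296490274 tail [ 0.5172 -0.2988  0.0592] n 62 res 0.0027747782120153257
4058 [ 0.4843 -0.3132  0.0464] [ 0.5262 -0.2716  0.0732]
```

View pics/w8.png

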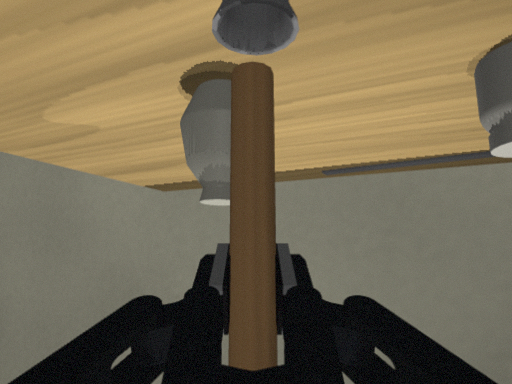

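The brush hangs in front of the tube, whose rim is at (256,25), but joint 3 has reached its limit because the wrist is too close to the base. I'll go up and swing the heading about vertical to +20°, which moves the wrist out.

```bash
python3 steer.py '[[-0.0131,0,-0.007,0,0,0],[-0.0131,0,-0.007,0,0,0],[-0.0131,0,-0.007,0,0,0]]'
python3 -c "
from go import *
print(bot.state()['qpos'])
plan([.5057,-.2921,.21],rot(27.5,20)@F,grasp=True,v=.035)"
```

```text
t: 10.15
tool_pos: [0.5221, -0.301, 0.223]
ee_rot: [0.445, 2.021, -0.277]
contact_force: [-0.4, 0.4, -0.4]
finger_gap: 0.0189
gripper_force: 39.4
[-0.5952  0.085  -1.2008 -0.7937  0.1363 -0.0804]
rows 7 each [0.0029, 0.0021, 0.0012, -0.0999, -0.0014, -0.0514] | total [0.022 0.013 0.004] [-0.699 -0.009 -0.36 ]
```

```bash
python3 steer.py '[[0.0029,0.0021,0.0012,-0.0999,-0.0014,-0.0514],[0.0029,0.0021,0.0012,-0.0999,-0.0014,-0.0514],[0.0029,0.0021,0.0012,-0.0999,-0.0014,-0.0514],[0.0029,0.0021,0.0012,-0.0999,-0.0014,-0.0514],[0.0029,0.0021,0.0012,-0.0999,-0.0014,-0.0514],[0.0029,0.0021,0.0012,-0.0999,-0.0014,-0.0514],[0.0029,0.0021,0.0012,-0.0999,-0.0014,-0.0514],[0,0,0,0,0,0],[0,0,0,0,0,0],[0,0,0,0,0,0]]'
python3 -c "
from go import *
from held import held
p,d,E=shot('wrist','w9');held(dict(d=d,E=E),.01,rows=(60,235))
s=bot.state();Rn=R.from_rotvec(s['ee_rot']).as_matrix();print('grip',s['tool_pos']-Rn[:,2]*.019,'down10',Rn.T@[0,0,-.01])
plan([.5057,-.2921,.21],rot(27.5,20)@F,grasp=True,v=.035)"
```

```text
t: 10.98
tool_pos: [0.5225, -0.2876, 0.2003]
ee_rot: [-0.319, 2.035, 0.189]
contact_force: [-0.0, -0.7, -0.9]
finger_gap: 0.0189
gripper_force: 39.5
w9 [-0.9769  0.2745 -0.7911  0.0123  1.0146 -1.0103] [ 0.5225 -0.2876  0.2003] [-0.3193  2.035   0.1887]
dir [0.0039 0.0082 1.    ] tilt deg 0.5218484061574238 tail [ 0.5069 -0.2934  0.1084] n 58 res 0.00017567321229445933
grip [ 0.5062 -0.2918  0.2089] down10 [0.0089 0.     0.0047]
rows 1 each [-0.0008, 0.0005, -0.001, -0.0354, -0.004, -0.016] | total [-0.001  0.001 -0.001] [-0.035 -0.004 -0.016]
```

```bash
python3 steer.py '[[0.0131,0.0012,0.0054,0,0,0],[0.0125,0,0.0066,0,0,0],[0.0125,0,0.0066,0,0,0],[0,0,0,0,0,0],[0,0,0,0,0,0]]'
python3 -c "
from go import *
s=bot.state();Rn=R.from_rotvec(s['ee_rot']).as_matrix();print('grip',s['tool_pos']-Rn[:,2]*.019,s['qpos'])"
python3 steer.py '[[0.0125,0,0.0066,0,0,0],[0.0125,0,0.0066,0,0,0],[0.009,0,0.0047,0,0,0],[0,0,0,0,0,0],[0,0,0,0,0,0]]'
python3 -c "
from go import *
s=bot.state();Rn=R.from_rotvec(s['ee_rot']).as_matrix();print('grip',s['tool_pos']-Rn[:,2]*.019,s['qpos'])"
```

```text
t: 11.45
tool_pos: [0.5204, -0.285, 0.1572]
ee_rot: [-0.319, 2.036, 0.194]
contact_force: [-1.3, 0.9, -1.4]
finger_gap: 0.0188
gripper_force: 39.5
grip [ 0.5044 -0.2902  0.166 ] [-0.9782  0.3518 -0.8466 -0.112   1.0167 -1.0156]
t: 11.87
tool_pos: [0.521, -0.2864, 0.1199]
ee_rot: [-0.32, 2.035, 0.192]
contact_force: [0.7, 0.2, 0.1]
finger_gap: 0.0188
gripper_force: 39.5
grip [ 0.505  -0.2916  0.1287] [-0.9788  0.4309 -0.8835 -0.2296  1.0172 -1.0162]
```

```bash
python3 steer.py '[[0.006,0,0.0031,0,0,0],[0.006,0,0.0031,0,0,0],[0,0,0,0,0,0]]'
python3 steer.py '[[0.0018,0,0.0009,0,0,0],[0.0018,0,0.0009,0,0,0],[0.0009,0,0.0005,0,0,0],[0,0,0,0,0,0],[0,0,0,0,0,0]]'
```

```text
t: 12.12
tool_pos: [0.5207, -0.2867, 0.105]
ee_rot: [-0.319, 2.036, 0.192]
contact_force: [0.4, 0.1, -1.0]
finger_gap: 0.019
gripper_force: 39.5
t: 12.53
tool_pos: [0.5207, -0.2869, 0.1005]
ee_rot: [-0.319, 2.036, 0.192]
contact_force: [-0.6, 0.2, -0.5]
finger_gap: 0.0186
gripper_force: 39.5
```

```bash
python3 steer.py '[[0.0009,0,0.0005,0,0,0],[0.0009,0,0.0005,0,0,0],[0,0,0,0,0,0]]'
python3 steer.py '[[0.0009,0,0.0005,0,0,0],[0.0009,0,0.0005,0,0,0],[0,0,0,0,0,0]]'
```

```text
t: 12.78
tool_pos: [0.5208, -0.2869, 0.0984]
ee_rot: [-0.319, 2.036, 0.192]
contact_force: [0.5, -0.7, -1.9]
finger_gap: 0.0188
gripper_force: 39.5
t: 13.03
tool_pos: [0.5215, -0.2868, 0.0979]
ee_rot: [-0.321, 2.032, 0.192]
contact_force: [-0.4, -0.1, 6.7]
finger_gap: 0.0187
gripper_force: 39.7
```

Contact: 6.7 N upward, so the tail stands on the floor. Open and back off along the tool.

```bash
python3 steer.py '[[0,0,0,0,0,0],[0,0,0,0,0,0],[0,0,0,0,0,0],[0,0,0,0,0,0],[0,0,-0.01,0,0,0],[0,0,-0.02,0,0,0],[0,0,-0.03,0,0,0],[0,0,-0.03,0,0,0],[0,0,0,0,0,0]]' 0.06
python3 -c "
from go import *
p,d,E=shot('wrist','w10');shot('scene','s10')
C=cloud('wrist',d,E);m=(np.hypot(C[...,0]-.5052,C[...,1]+.2927)<.035)
for a,b in((.085,.1),(.12,.135),(.15,.165),(.19,.215)):
    k=m&(C[...,2]>a)&(C[...,2]<b)
    print(a,k.sum(),C[k].mean(0) if k.any() else 0)
print('top',C[m][:,2].max())
plan([.40,0.10,.30],rot(72.5,5.3)@F,grasp=True)"
```

```text
t: 13.78
tool_pos: [0.4428, -0.3126, 0.1401]
ee_rot: [-0.314, 2.037, 0.192]
contact_force: [0.6, -0.9, -0.9]
finger_gap: 0.0598
gripper_force: 0.0
w10 [-1.1621  0.3844 -0.8071  0.191   1.077  -1.3554] [ 0.4428 -0.3126  0.1401] [-0.314   2.0366  0.1925]
s10 [-1.1599  0.3857 -0.8085  0.1813  1.0763 -1.3514] [ 0.4441 -0.3132  0.1394] [-0.3164  2.036   0.1891]
0.085 632 [ 0.4986 -0.2941  0.0926]
0.12 660 [ 0.4984 -0.2941  0.1274]
0.15 775 [ 0.4978 -0.2941  0.1575]
0.19 809 [ 0.4977 -0.2941  0.1976]
top 0.20934267911646354
rows 11 each [-0.0119, 0.0379, -0.0066, 0.0127, 0.0708, 0.0157] | total [-0.169  0.405  0.011] [0.14  0.778 0.172]
```

```bash
python3 -c "
import cv2,numpy as np
a=cv2.imread('pics/s10.png');b=cv2.imread('pics/w10.png')
cv2.imwrite('pics/c10.png',np.hstack([cv2.resize(a[120:312,80:400],(400,240)),cv2.resize(b,(320,240))]))"
```

```text
(no output)
```

View pics/c10.png

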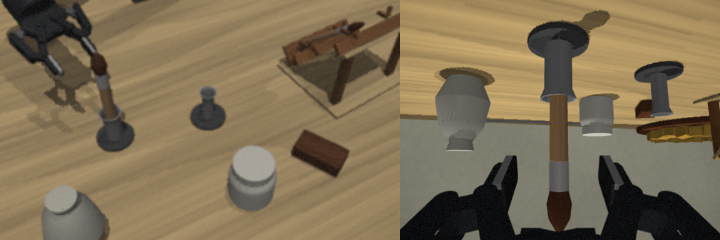

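The thick brush stands upright in the wide tube (top at 0.209, mean x,y constant over its height). Next the thin brush.

```bash
python3 steer.py '[[0,0,-0.04,0,0,0],[0,0,-0.04,0,0,0],[0,0,-0.04,0,0,0],[0,0,-0.03,0,0,0],[0,0,0,0,0,0]]'
python3 -c "
from go import *
print(bot.state()['qpos'])
Rt=rot(78,5.3)@F;G=np.array([.5499,.157,.1158])
plan(G-Rt[:,2]*.12,Rt,grasp=True)"
```

```text
t: 14.3
tool_pos: [0.336, -0.3493, 0.1971]
ee_rot: [-0.317, 2.039, 0.189]
contact_force: [0.1, -1.2, -1.0]
finger_gap: 0.0603
gripper_force: 0.0
[-1.4199  0.3709 -0.5979  0.8877  1.061  -1.8968]
rows 14 each [-0.0174, 0.0325, 0.013, 0.0095, 0.0622, 0.0127] | total [-0.174  0.422  0.289] [0.133 0.871 0.178]
```

```bash
python3 steer.py '[[-0.0174,0.0325,0.013,0.0095,0.0622,0.0127],[-0.0174,0.0325,0.013,0.0095,0.0622,0.0127],[-0.0174,0.0325,0.013,0.0095,0.0622,0.0127],[-0.0174,0.0325,0.013,0.0095,0.0622,0.0127],[-0.0174,0.0325,0.013,0.0095,0.0622,0.0127],[-0.0174,0.0325,0.013,0.0095,0.0622,0.0127],[-0.0174,0.0325,0.013,0.0095,0.0622,0.0127]]' 0.045
python3 steer.py '[[-0.0174,0.0325,0.013,0.0095,0.0622,0.0127],[-0.0174,0.0325,0.013,0.0095,0.0622,0.0127],[-0.0174,0.0325,0.013,0.0095,0.0622,0.0127],[-0.0174,0.0325,0.013,0.0095,0.0622,0.0127],[-0.0174,0.0325,0.013,0.0095,0.0622,0.0127],[-0.0174,0.0325,0.013,0.0095,0.0622,0.0127],[-0.0174,0.0325,0.013,0.0095,0.0622,0.0127],[0,0,0,0,0,0],[0,0,0,0,0,0],[0,0,0,0,0,0]]'
python3 -c "
from go import *
from fit import fit
p,d,E=shot('wrist','w11')
P=cloud('wrist',d,E).reshape(-1,3);P=P[(abs(P[:,1]-.153)<.02)&(P[:,0]>.47)&(P[:,0]<.6)&(P[:,2]>.04)&(P[:,2]<.2)]
c,v,o=fit(P,0,0,.006,.41,.47)
n=np.cross(v,np.cross([0,0,1],v));n/=np.linalg.norm(n);print('ctr',c-.006*n,v,len(o),'at x=.5499:',c-.006*n+v*(.5499-(c-.006*n)[0])/v[0])
Rt=rot(78,5.3)@F
plan([.5499,.157,.1158],Rt,grasp=True,v=.03)"
```

```text
t: 14.88
tool_pos: [0.4134, -0.1029, 0.2356]
ee_rot: [-0.252, 2.461, 0.121]
contact_force: [0.3, 0.0, -0.7]
finger_gap: 0.0449
gripper_force: 0.0
t: 15.72
tool_pos: [0.514, 0.1291, 0.2163]
ee_rot: [-0.164, 2.883, 0.038]
contact_force: [-0.3, -1.0, -0.4]
finger_gap: 0.0451
gripper_force: 0.0
w11 [ 0.2616  0.0961 -0.4245  0.7968 -0.0258  0.1445] [0.514  0.1291 0.2163] [-0.1643  2.8833  0.0377]
ctr [0.5219 0.154  0.0874] [0.7002 0.0667 0.7109] 12 at x=.5499: [0.5499 0.1567 0.1159]
rows 5 each [-0.0027, 0.0048, 0.0254, 0.0032, 0.0091, 0.0036] | total [-0.012  0.023  0.127] [0.016 0.046 0.018]
```

```bash
python3 steer.py '[[-0.004,0.0077,0.011,0.005,0.0153,0.006],[-0.004,0.0077,0.011,0.005,0.0153,0.006],[-0.004,0.0077,0.011,0.005,0.0153,0.006],[0,0,0,0,0,0],[0,0,0,0,0,0]]'
python3 -c "
from go import *
plan([.5499,.1568,.1158],rot(78,5.3)@F,grasp=True,v=.03)"
```

```text
t: 16.18
tool_pos: [0.5307, 0.1519, 0.1894]
ee_rot: [-0.133, 2.928, 0.016]
contact_force: [0.5, 0.5, 0.4]
finger_gap: 0.0445
gripper_force: 0.0
rows 4 each [-0.0009, 0.0008, 0.0238, 0.0002, 0.0003, -0.0004] | total [-0.004  0.003  0.095] [ 0.001  0.001 -0.002]
```

```bash
python3 steer.py '[[-0.0009,0.0008,0.0238,0,0,0],[-0.0009,0.0008,0.0238,0,0,0],[-0.0009,0.0008,0.0238,0,0,0],[-0.0009,0.0008,0.0238,0,0,0],[0,0,0,0,0,0],[0,0,0,0,0,0]]'
python3 steer.py '[[0,0,0,0,0,0],[0,0,0,0,0,0],[0,0,0,0,0,0],[0,0,0,0,0,0],[0,0,0,0,0,0],[0,0,0,0,0,0]]' 0.0 40
python3 -c "
from go import *
s=bot.state();Rn=R.from_rotvec(s['ee_rot']).as_matrix()
print('normal lift in tool', Rn.T@np.array([-.707,-.066,.707])*.02)
p1=s['tool_pos']+.08*np.array([-.707,-.066,.707])-Rn[:,2]*.07
plan([.542,-.113,.25],rot(33,32)@F,grasp=True,v=.03,p0=p1)"
```

```text
t: 16.68
tool_pos: [0.553, 0.1571, 0.0969]
ee_rot: [-0.133, 2.93, 0.015]
contact_force: [-0.8, 1.4, 0.5]
finger_gap: 0.0449
gripper_force: 0.0
t: 17.18
tool_pos: [0.5558, 0.1576, 0.0991]
ee_rot: [-0.133, 2.925, 0.013]
contact_force: [-1.6, -4.5, 7.1]
finger_gap: 0.0108
gripper_force: 39.2
normal lift in tool [ 0.0109 -0.     -0.0168]
rows 9 each [-0.0007, -0.0296, -0.0027, -0.0304, -0.0852, -0.0438] | total [-0.05  -0.261 -0.005] [-0.273 -0.767 -0.394]
```

```bash
python3 steer.py '[[0.0109,0,-0.0168,0,0,0],[0.0109,0,-0.0168,0,0,0],[0.0109,0,-0.0168,0,0,0],[0.0109,0,-0.0168,0,0,0],[0,0,-0.035,0,0,0],[0,0,-0.035,0,0,0],[0,0,0,0,0,0]]'
python3 -c "
from go import *
plan([.542,-.113,.25],rot(33,32)@F,grasp=True,n=12)"
```

```text
t: 17.77
tool_pos: [0.4863, 0.1535, 0.2296]
ee_rot: [-0.135, 2.917, 0.022]
contact_force: [0.1, 0.6, 0.4]
finger_gap: 0.011
gripper_force: 39.0
rows 12 each [-0.0, -0.0224, -0.0019, -0.0224, -0.0631, -0.0328] | total [-0.046 -0.263 -0.001] [-0.269 -0.758 -0.394]
```

```bash
python3 steer.py '[[0,-0.0224,-0.0019,-0.0224,-0.0631,-0.0328],[0,-0.0224,-0.0019,-0.0224,-0.0631,-0.0328],[0,-0.0224,-0.0019,-0.0224,-0.0631,-0.0328],[0,-0.0224,-0.0019,-0.0224,-0.0631,-0.0328],[0,-0.0224,-0.0019,-0.0224,-0.0631,-0.0328],[0,-0.0224,-0.0019,-0.0224,-0.0631,-0.0328],[0,-0.0224,-0.0019,-0.0224,-0.0631,-0.0328],[0,-0.0224,-0.0019,-0.0224,-0.0631,-0.0328],[0,-0.0224,-0.0019,-0.0224,-0.0631,-0.0328],[0,-0.0224,-0.0019,-0.0224,-0.0631,-0.0328],[0,-0.0224,-0.0019,-0.0224,-0.0631,-0.0328],[0,-0.0224,-0.0019,-0.0224,-0.0631,-0.0328]]'
python3 steer.py '[[0,0,0,0,0,0],[0,0,0,0,0,0],[0,0,0,0,0,0]]'
cat > chk.py <<'E'
from go import *
from held import held
import sys
p,d,E=shot('wrist',sys.argv[1]);t,D=held(dict(d=d,E=E),.006,rows=(50,225))
s=bot.state();Rn=R.from_rotvec(s['ee_rot']).as_matrix();g=s['tool_pos']-Rn[:,2]*.019
print('grip',g,'tail-grip',t-g)
c=np.r_[np.array([.5424,-.1129])-t[:2],0];print('corr world',c,'tool',Rn.T@c,'down10',Rn.T@[0,0,-.01])
plan([.542,-.113,.25],rot(33,32)@F,grasp=True)
E
python3 chk.py w12
```

```text
t: 18.77
tool_pos: [0.5527, -0.108, 0.2334]
ee_rot: [-0.599, 2.088, 0.321]
contact_force: [0.6, 0.9, -0.6]
finger_gap: 0.0109
gripper_force: 39.0
t: 19.02
tool_pos: [0.5525, -0.1064, 0.2322]
ee_rot: [-0.597, 2.094, 0.324]
contact_force: [0.7, 0.1, 0.2]
finger_gap: 0.0105
gripper_force: 39.1
w12 [-0.649   0.1166 -0.7835  0.1823  0.8909 -0.9675] [ 0.5525 -0.1064  0.2322] [-0.5968  2.094   0.3236]
dir [0.0233 0.0118 0.9997] tilt deg 1.4986674267967404 tail [ 0.537  -0.1161  0.1428] n 51 res 0.00014132457280681992
grip [ 0.539  -0.1142  0.2431] tail-grip [-0.002  -0.0019 -0.1003]
corr world [0.0054 0.0032 0.    ] tool [-0.0035 -0.0001  0.0052] down10 [ 0.0083 -0.      0.0056]
rows 1 each [-0.0077, -0.0006, -0.0012, 0.001, -0.0125, -0.0024] | total [-0.008 -0.001 -0.001] [ 0.001 -0.012 -0.002]
```

View pics/w12.png

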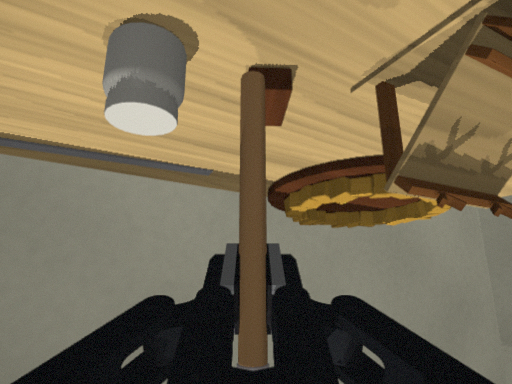

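The thin brush hangs nearly upright, with its tail at (253,72) and no slip. I'll correct the 1.5° tilt and the 6 mm offset, and lower to just above the rim.

```bash
python3 steer.py '[[-0.0021,0,0.0032,0,-0.024,0],[0.012,0,0.0081,0,0,0],[0.012,0,0.0081,0,0,0],[0.012,0,0.0081,0,0,0],[0.009,0,0.0061,0,0,0],[0,0,0,0,0,0],[0,0,0,0,0,0],[0,0,0,0,0,0]]'
python3 chk.py w13
```

```text
t: 19.73
tool_pos: [0.5576, -0.1029, 0.1792]
ee_rot: [-0.593, 2.069, 0.328]
contact_force: [-0.3, 0.6, -0.3]
finger_gap: 0.0101
gripper_force: 39.1
w13 [-0.6447  0.217  -0.884  -0.0464  0.9096 -0.9465] [ 0.5576 -0.1029  0.1792] [-0.5932  2.0687  0.328 ]
dir [-0.0801 -0.0467  0.9957] tilt deg 5.320234550571958 tail [ 0.5501 -0.1082  0.0632] n 55 res 0.0019402862312951602
grip [ 0.5442 -0.1119  0.1895] tail-grip [ 0.006   0.0037 -0.1263]
corr world [-0.0077 -0.0047  0.    ] tool [ 0.0048  0.0001 -0.0077] down10 [ 0.0085 -0.      0.0053]
rows 2 each [-0.0247, 0.0001, -0.0173, 0.0, 0.0063, -0.0001] | total [-0.05   0.    -0.034] [ 0.     0.013 -0.   ]
```

```bash
python3 - <<'E'
from h import *
from held import held
z=np.load("w13.npz")
for r0 in(70,80,95,110): held(z,.006,rows=(r0,225))
E=z["E"];print(proj("wrist",[[.5424,-.1129,.072],[.5424,-.1129,.089]],E))
C=cloud("wrist",z["d"],E);m=(np.hypot(C[...,0]-.5424,C[...,1]+.1129)<.03)&(C[...,2]>.066)&(C[...,2]<.0745)
P=C[m];print("rim",m.sum(),P.min(0),P.max(0))
E
```

```text
dir [-0.0006 -0.0007  1.    ] tilt deg 0.05324968573023111 tail [ 0.5443 -0.1116  0.0887] n 51 res 0.00014746098069030856
dir [0.0026 0.0021 1.    ] tilt deg 0.18970631650093964 tail [ 0.5442 -0.1117  0.093 ] n 49 res 0.00016125385458736418
dir [-0.0001  0.0009  1.    ] tilt deg 0.052817067648545955 tail [ 0.5443 -0.1116  0.1009] n 44 res 0.00014701101020661702
dir [0.0016 0.0023 1.    ] tilt deg 0.16010231620249726 tail [ 0.5442 -0.1116  0.1092] n 39 res 0.00013964594650812018
[[252.2179  40.9748]
 [252.2096  70.6213]]
rim 1705 [ 0.5254 -0.13    0.066 ] [ 0.5593 -0.0967  0.0733]
```

```bash
python3 steer.py '[[0.0097,0,0.0034,0,0,0],[0.0085,0,0.0053,0,0,0],[0.0085,0,0.0053,0,0,0],[0.0085,0,0.0053,0,0,0],[0,0,0,0,0,0],[0,0,0,0,0,0]]'
python3 steer.py '[[0.0085,0,0.0053,0,0,0],[0.0085,0,0.0053,0,0,0],[0.0042,0,0.0026,0,0,0],[0,0,0,0,0,0],[0,0,0,0,0,0]]'
python3 -c "
from go import *
s=bot.state();Rn=R.from_rotvec(s['ee_rot']).as_matrix();print('grip',s['tool_pos']-Rn[:,2]*.019,s['qpos'])"
```

```text
t: 20.28
tool_pos: [0.5553, -0.1048, 0.1384]
ee_rot: [-0.591, 2.07, 0.329]
contact_force: [-0.2, -0.7, -0.7]
finger_gap: 0.0109
gripper_force: 39.1
t: 20.7
tool_pos: [0.5552, -0.105, 0.1135]
ee_rot: [-0.591, 2.07, 0.328]
contact_force: [0.2, -1.2, 0.5]
finger_gap: 0.0109
gripper_force: 39.1
grip [ 0.5416 -0.1136  0.1237] [-0.6522  0.3566 -0.9678 -0.2617  0.9127 -0.9552]
```

Tail at z≈0.023, with 13 mm to go.

```bash
python3 steer.py '[[0.0042,0,0.0026,0,0,0],[0.0042,0,0.0026,0,0,0],[0,0,0,0,0,0]]'
python3 steer.py '[[0.0009,0,0.0005,0,0,0],[0.0009,0,0.0005,0,0,0],[0.0009,0,0.0005,0,0,0],[0,0,0,0,0,0],[0,0,0,0,0,0]]'
python3 steer.py '[[0.0009,0,0.0005,0,0,0],[0.0009,0,0.0005,0,0,0],[0,0,0,0,0,0]]'
```

```text
t: 20.95
tool_pos: [0.5546, -0.1049, 0.1024]
ee_rot: [-0.59, 2.071, 0.329]
contact_force: [0.2, 0.2, -0.6]
finger_gap: 0.0109
gripper_force: 39.1
t: 21.37
tool_pos: [0.5546, -0.1051, 0.0999]
ee_rot: [-0.591, 2.07, 0.329]
contact_force: [0.3, -0.8, -0.7]
finger_gap: 0.0104
gripper_force: 39.1
t: 21.62
tool_pos: [0.5549, -0.1051, 0.0985]
ee_rot: [-0.591, 2.069, 0.329]
contact_force: [0.0, 0.6, 3.2]
finger_gap: 0.0107
gripper_force: 39.3
```

```bash
python3 steer.py '[[0.0009,0,0.0005,0,0,0],[0,0,0,0,0,0]]'
python3 steer.py '[[0,0,0,0,0,0],[0,0,0,0,0,0],[0,0,0,0,0,0],[0,0,0,0,0,0],[0,0,-0.01,0,0,0],[0,0,-0.02,0,0,0],[0,0,-0.03,0,0,0],[0,0,-0.03,0,0,0],[0,0,-0.03,0,0,0],[0,0,0,0,0,0]]' 0.05
python3 - <<'E'
from go import *
p,d,E=shot('wrist','w14');z=shot('scene','s14')
C=cloud('wrist',d,E)
def col(C,x,y,rad=.03):
    m=(np.hypot(C[...,0]-x,C[...,1]-y)<rad)
    for a,b in((.085,.1),(.12,.135),(.15,.165)):
        k=m&(C[...,2]>a)&(C[...,2]<b);print(a,k.sum(),C[k].mean(0) if k.any() else 0)
    print('top',C[m][:,2].max())
col(C,.5424,-.1129)
D=cloud('scene',z[1],z[2]);print('scene');col(D,.5424,-.1129);col(D,.5052,-.2927)
a=p;b=z[0];cv2.imwrite('pics/c14.png',np.hstack([cv2.resize(b[120:312,80:400],(400,240)),cv2.resize(a,(320,240))]))
E
```

```text
t: 21.78
tool_pos: [0.5553, -0.105, 0.0984]
ee_rot: [-0.592, 2.066, 0.329]
contact_force: [-2.1, 0.5, 7.4]
finger_gap: 0.0107
gripper_force: 39.5
t: 22.62
tool_pos: [0.467, -0.161, 0.1632]
ee_rot: [-0.586, 2.072, 0.327]
contact_force: [1.4, -0.2, -0.8]
finger_gap: 0.0502
gripper_force: 0.0
w14 [-0.9083  0.2401 -0.8555  0.3081  0.9974 -1.3683] [ 0.467  -0.161   0.1632] [-0.5858  2.0718  0.3275]
s14 [-0.9059  0.2417 -0.8573  0.2988  0.9968 -1.3646] [ 0.4683 -0.1612  0.1623] [-0.5877  2.0709  0.3247]
0.085 281 [ 0.5374 -0.1163  0.0926]
0.12 312 [ 0.5374 -0.1166  0.1278]
0.15 370 [ 0.5366 -0.1169  0.1577]
top 0.21094592180846233
scene
0.085 22 [ 0.5473 -0.1146  0.0926]
0.12 29 [ 0.5462 -0.1144  0.1279]
0.15 31 [ 0.547  -0.1151  0.1577]
top 0.21045189840737488
0.085 45 [ 0.5138 -0.2939  0.0926]
0.12 49 [ 0.5137 -0.2931  0.1275]
0.15 58 [ 0.5144 -0.2935  0.1575]
top 0.21279269802251233
```

View pics/c14.png

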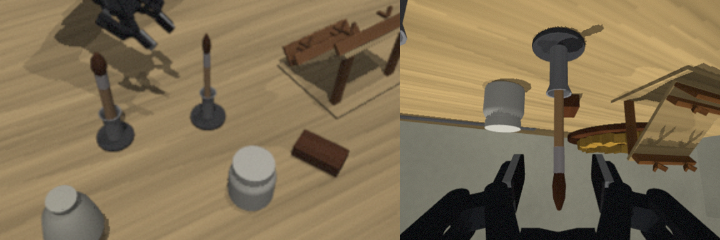

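Both brushes stand upright in their tubes, with tops at 0.211 as expected; the tub, vase and block look unmoved and the gripper is clear. I let things settle and hand in.

```bash
python3 steer.py '[[0,0,-0.03,0,0,0],[0,0,-0.02,0,0,0],[0,0,0,0,0,0],[0,0,0,0,0,0],[0,0,0,0,0,0],[0,0,0,0,0,0]]' && python3 -c "
from rig import bot, camrig
print(bot.job_done())"
```

```text
t: 23.22
tool_pos: [0.4329, -0.1802, 0.1868]
ee_rot: [-0.592, 2.07, 0.33]
contact_force: [0.2, 0.1, 0.6]
finger_gap: 0.0501
gripper_force: 0.0
the job is handed in; nothing more can be done
None
```

I handed the job in at 23 s: both brushes stand upright in their matching tubes and are released. Each was lowered until its tail touched the floor. The tub, vase and block look unmoved in the camera view. The hand-in returned no verdict.

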